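# Peel the stuck upper tray off the battery tray and show it over the mat

### The arm

A 6-joint arm with a two-finger parallel gripper is mounted at the origin on the work surface. World frame = base frame: x ahead of the robot, y to its left, z up, the work surface at z = 0. Lengths are in m, angles in rad, forces in N, time in s.
With the tool pointing down it reaches from about 0.35 to 0.975 m from the base axis. Payload 4.9 kg.
Tool frame: the origin (TCP) lies at the very end of the fingers, on their centre line; the grasp point (between the pads) lies 19 mm behind it (ctrl.pinch_z is the distance from the TCP to the grasp point, in m); z points along the fingers, y is the direction in which the jaws open and shut (so a half turn about z gives the same grasp; the last joint's range is limited). The gripper opens to 85 mm and grips with 20 to 120 N. Pads are 22 mm wide; open, the fingers measure 114 mm over their backs; the gripper's body (76 mm by 85 mm) begins 54 mm behind the grasp point. The pads swing forward as they close: fully open they stand 13 mm farther back than shut.
Start: joints at [-1.308, 0.053, 1.613, -0, 1.476, -0.119], TCP at [0.233, -0.58, 0.21] pointing down, gripper open.
Joint ranges: [-3.01, 3.01], [-1.01, 2.22], [0.06, 2.58], [-1.02, 4.17], [0.09, 2.62], [-3.14, 3.14]. Speed limits (rad/s): [2.57, 2.57, 3.14, 3.14, 3.14, 3.14].

### API

Orientations are given as a rotation vector (axis times angle).
In Python, from station import ctrl gives the robot as it stands.
- The arm moves only by the tool carry_out, never from a script. Its argument "series" is a list of rows, each a list of 7 numbers: the shift along the world's x, y, z each as a share of 0.025 m, from -1 to 1, then the turn, a rotation vector about the world's x, y, z each as a share of 0.1 rad, from -1 to 1, then the opening, from 0 (shut) to 1 (fully open). A call has 1 to 12 rows; each row shifts and turns the commanded pose from where the row before left it; what a row does not reach is not made up. A row lasts 1/10 s, in which the tool goes at most 50 mm and 8.59 degrees, less where a joint would pass 70% of its speed; a pose out of reach is approached as far as the arm can. A call with a number of a shift or a turn outside -1 to 1 is refused whole. A call with a gripper value outside its range is refused whole. The fingers move at their own pace and stop on an object; "grip_force" is the grip in N (left out, the last holds). Time passes only in rows, so rows that do not move let the fingers close. It gives the time, the measured TCP pose, the force and the opening at its end, in the units of the state.
- ctrl.get_obs(): the state, without advancing time (a new reading comes with each control period).
- ctrl.get_image(name): name is "scene" or "top"; returns a dict with "frame" (384x512x3 uint8, blue, green, red), "fx", "fy", "cx", "cy" (pixels), "R" (3x3) and "t" (3): a world point X has camera coordinates R X + t. Camera axes: x right, y down, z forward; pixel columns grow to the right and rows downward; lengths in m; the calibration is good to about 2 mm. A picture is of the moment at which its call begins. There is no depth.
- ctrl.finish_job(): hands the job in, once; it reports no verdict.
Trained networks look in a picture, given as the dict that the camera call returned (one of the last four; its "shot" number tells which), for a name from the list of things; names that differ only in an ending like _2 or _b are one class to them, and where a whole thing is asked for, a point or a joint stands for the part that bears it (a point fixed in the world has none). Each returns a list of dicts, best first, with "p" (0 to 1); they miss things now and then, are a little off and sometimes report something else, mostly with a low value. They report only what shows in the picture. A call takes as long as a camera call.
- ctrl.trace(picture, name): "mask" (384x512 bool, what is visible of it) and "rect" ([left, top, width, height] as shares, 0 to 1, of the picture: columns of its width, rows of its height, round what is visible of it).
- ctrl.mark_of(picture, name): "position" ([column, row] as shares, 0 to 1, of the picture: columns of its width, rows of its height: a listed point, or the origin of a listed thing).
The state is a dict: "t": time; "q": joint angles; "dq": joint speeds; "effort": joint torques, N m; "tool_pos": TCP position; "tool_rot": TCP orientation; "contact_force": force on the tool from outside, world axes, zero at the start; "wrist_torque": the same for the moment, N m; "opening": finger opening in m.
Only numpy, scipy, OpenCV 4.12 (cv2) and the standard library are available. Lean on these libraries where they do the work, as an engineer would, in place of code of your own. Each camera call takes 0.05 s, during which the arm holds its last target.

### The job

Pull the blue-fronted drawer out to its stop. In it a white tray is snapped into a black tray of battery packs: peel it off by the green tab at its corner, raising that corner a good few centimetres while the opposite corner still sits on the black tray, and leave the black tray lying in the drawer. Then hold the white tray up, level, the right way up and still, above the middle of the blue mat, about 20 cm over the bench, and finish while still holding it there; leave the drawer open and do not disturb the spray can or the screwdriver.

Things in the scene. Friction and masses are not known exactly. Their poses are not given: they have to be found in the camera images.
- cabinet: low grey cabinet fixed on the bench, 240 (x) x 250 (y) x 92 mm high, one drawer with a blue front. Origin: middle of its front edge, at bench height. Its own -x axis is the way the drawer opens.
- drawer (a joint): how far the drawer is out, m: 0 shut, 0.190 at its stop. It moves freely against about 1 N of friction and stays where it is left. The drawer's floor is 18 mm above the bench, its side walls are 5 mm thick with their tops 36 mm above the bench; the front panel is 15 mm thick with its top 76 mm above the bench.
- drawer_handle (a point): middle of the steel bar handle, 56 mm above the bench. The bar is 11 mm thick and 110 mm long, level, along the cabinet's y axis; its centre line is 42 mm in front of the blue front panel, and its two stems sit 48 mm either side of the middle. The gap behind the bar is open from above.
- lower_tray: black loose tray with yellow battery packs in its front half and light green circuit boards behind, 120 (x) x 150 (y) x 26 mm high, about 0.85 kg, heavier towards the drawer front, lying in the drawer; 195 mm wide in y over the posts of its clips. Origin: centre of its underside.
- clip (a point): one of four orange spring clips on the black tray's y sides, 30 mm before and behind its middle; they snap over the white tray's edge. This one is front right; its middle is given. Each lets go when the edge there is lifted about 6 mm, against about 3 N. Pulling straight up meets all four at once and may lift the black tray. Clip tops are 14 mm above the white flange, 18 mm below the tab's top.
- upper_tray: white formed tray, about 80 g, nested on the black one. Origin: centre of the underside of its flange, which rests on the black tray's rim, 26 mm above the black tray's underside. Flange 120 (x) x 150 (y) mm, 4 mm thick; pockets reach 12 mm below the origin. The green tab stands on the corner at -x, -y of the tray (nearest the drawer front, on its right seen from the robot); the opposite corner is at x +60, y +75 mm.
- tab_top (a point): centre of the top of the green corner tab, at x -40, y -55, z +36 mm in the white tray's frame. The tab is an upright plate 10 mm thick, 30 mm long and 32 mm high above the flange; its length points along the tray's diagonal direction (+x +y) at 45 degrees to its x axis, so it is pinched across the direction 45 degrees the other way (+x -y).
- mat: blue mat fixed on the bench, 200 x 200 x 3 mm. Origin: centre of its underside.
- spray_can: blue and yellow can, 56 mm across, 150 mm tall, standing; leave alone. Origin: centre of its underside.
- driver: screwdriver with red handle lying on the bench, 170 mm long; leave alone. Origin: underside, about mid-length.

How it is judged:
On the way, in this order (a step that is already met when the one before it is completed fails the run):
1. the drawer is out to its stop (within 8 mm) (value of joint drawer above 0.182 m), for 0.1 s.
2. the tab is raised 20 mm or more off the black tray with the opposite corner still down: the white tray is tilted over 0.10 rad to the black one, its middle raised under 20 mm (z of tab_top in the frame of lower_tray above 0.082 m and angle between the z axis of upper_tray and the z axis of lower_tray, either way round above 0.1 rad and z of upper_tray in the frame of lower_tray below 0.046 m), for 0.05 s.
At the end, for the whole second after the job is handed in: White tray held by the gripper alone, 0.14-0.32 m above the bench, within 60 mm of the mat's middle in plan, level within 0.30 rad, right way up, under 0.05 m/s; drawer at least 170 mm out, black tray flat on its floor (6 mm, 0.08 rad) (height (world z) of upper_tray between 0.14 and 0.32 m and horizontal distance between upper_tray and mat below 0.06 m and angle between upper_tray's own z axis and vertical below 0.3 rad and linear speed of upper_tray below 0.05 m/s and contact force between upper_tray and the fingers above 1 N and contact force between upper_tray and lower_tray below 0.05 N and contact force between upper_tray and cabinet below 0.05 N and contact force between upper_tray and mat below 0.05 N and contact force between upper_tray and spray_can below 0.05 N and value of joint drawer above 0.17 m and z of lower_tray in the frame of cabinet below 0.024 m and angle between lower_tray's own z axis and vertical below 0.08 rad); the arm keeps its last pose, push and grip.
It fails at once if the black tray is lifted more than 15 mm or tipped more than 0.2 rad (z of lower_tray in the frame of cabinet above 0.033 m or angle between lower_tray's own z axis and vertical above 0.2 rad).
It fails at once if a bystander is moved more than 30 mm (distance of any of spray_can, driver from where it was at the start of the episode above 0.03 m).
It also fails if it takes over 51 s, if anything falls off the work surface, if the arm or the gripper's body presses on something with over 40 N, if the wrist force passes 120 N, or if a joint passes its speed limit or range.

## Working session

There is one attempt and no reset: what is moved stays moved. The work goes in short steps, Python scripts to look and compute and a tool call to move; the robot and the scene stay as the last step left them, time stands still between calls to the robot, and variables do not carry over. Pictures are saved under pics/ and viewed, and the job is handed in when it is done.

Besides the shell and the picture viewer there is one more tool, called after "Request:" as name(argument=value, ...) on one line, values as JSON. carry_out: Moves the arm, as the interface text tells. Shift numbers are shares of 0.025 m and turn numbers shares of 0.1 rad, none past 1 either way. Its arguments: {"type":"object","properties":{"series":{"type":"array"},"grip_force":{"type":"number"}},"required":["series"]}

```bash
ls; mkdir -p pics
cat > h.py <<'E'
import numpy as np,cv2
from station import ctrl
from scipy.spatial.transform import Rotation as Rn
def ray(p,c,r):
    d=np.array([(c-p["cx"])/p["fx"],(r-p["cy"])/p["fy"],1.0])
    R=np.array(p["R"]);t=np.array(p["t"]);return -R.T@t,R.T@d
def atz(p,c,r,z):
    o,d=ray(p,c,r);return o+d*(z-o[2])/d[2]
def proj(p,X):
    c=np.array(p["R"])@np.array(X)+np.array(p["t"]);return p["fx"]*c[0]/c[2]+p["cx"],p["fy"]*c[1]/c[2]+p["cy"]
def px(m): return m["position"][0]*512,m["position"][1]*384
def save(p,n): cv2.imwrite("pics/"+n+".png",p["frame"])
E
python3 - <<'E'
from h import *
o=ctrl.get_obs()
for k in o: print(k,np.round(o[k],3))
for n in("scene","top"):
    p=ctrl.get_image(n);save(p,n+"0")
    print(n,"cam",-np.array(p["R"]).T@np.array(p["t"]))
    for nm,z in(("cabinet",0),("drawer_handle",.056),("lower_tray",.018),("upper_tray",.044),("tab_top",.08),("clip",.058),("mat",0),("spray_can",0),("driver",0)):
        for m in ctrl.mark_of(p,nm)[:2]:
            c=px(m);print(nm,round(m["p"],2),np.round(c,1),np.round(atz(p,*c,z),3))
E
```

```text
pics
t 0.0
q [-1.308  0.053  1.614 -0.     1.476 -0.119]
dq [-0.001  0.001  0.     0.     0.001 -0.001]
effort [-4.0000e-03 -3.9369e+01 -3.7017e+01 -1.0000e-03  7.0000e-03 -0.0000e+00]
tool_pos [ 0.233 -0.579  0.209]
tool_rot [-3.083 -0.596  0.   ]
contact_force [-0.303  0.036  0.047]
wrist_torque [ 0.067 -0.044  0.02 ]
opening 0.086
scene cam [ 1.20552722 -0.51908466  1.07966657]
cabinet 0.88 [267.3 217.3] [0.658 0.065 0.   ]
cabinet 0.56 [131.9 258.5] [ 0.494 -0.315  0.   ]
drawer_handle 0.54 [260.2 192.2] [0.605 0.086 0.056]
upper_tray 0.75 [195.9 324.7] [ 0.79  -0.317  0.044]
upper_tray 0.22 [261.  194.8] [0.607 0.088 0.044]
mat 0.73 [130.8 256.5] [ 0.486 -0.314  0.   ]
spray_can 0.82 [196.8 325.8] [ 0.776 -0.309  0.   ]
driver 0.6 [297.3 130.9] [0.458 0.42  0.   ]
top cam [0.52861108 0.06516447 1.26727157]
cabinet 0.89 [245.4 180.5] [0.651 0.072 0.   ]
drawer_handle 0.58 [241.9 195.7] [0.607 0.08  0.056]
mat 0.63 [391.9 244.5] [ 0.491 -0.314  0.   ]
driver 0.89 [109.7 251.2] [0.459 0.419 0.   ]
```

View pics/scene0.png

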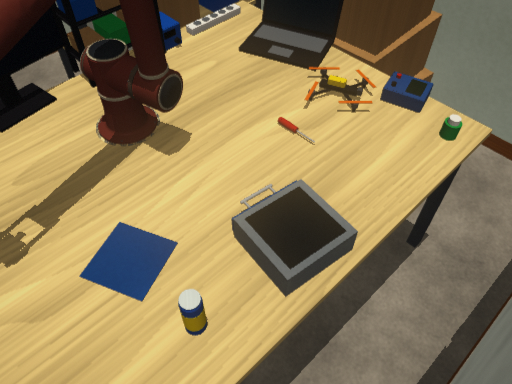

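View pics/top0.png

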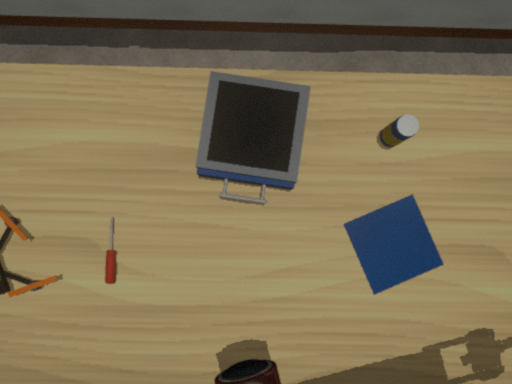

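Run:
```python
from h import *
p=ctrl.get_image("top")
m=ctrl.trace(p,"cabinet")[0];print(m["p"],np.array(m["rect"])*[512,384,512,384])
c=cv2.findContours(m["mask"].astype(np.uint8),0,1)[0];c=max(c,key=cv2.contourArea)
print(np.round(cv2.minAreaRect(c),1) if 0 else cv2.minAreaRect(c))
for q in cv2.boxPoints(cv2.minAreaRect(c)): print(q,atz(p,*q,.092))
for m in ctrl.trace(p,"drawer_handle")[:2]:
  c=cv2.findContours(m["mask"].astype(np.uint8),0,1)[0];c=max(c,key=cv2.contourArea)
  print(m["p"],cv2.minAreaRect(c))
  for q in cv2.boxPoints(cv2.minAreaRect(c)): print(q,atz(p,*q,.056))
# blue/handle crop
f=cv2.resize(p["frame"][130:250,150:350],None,fx=4,fy=4,interpolation=cv2.INTER_CUBIC);cv2.imwrite("pics/c1.png",f)
```

```text
0.91 [198.1952  71.1936 111.7184 129.2928]
((251.33998107910156, 139.1199951171875), (102.8133316040039, 123.46085357666016), 8.13010311126709)
[191.71999 192.95999] [0.60858613 0.20092561 0.092     ]
[209.17998  70.73999] [0.91122523 0.16657191 0.092     ]
[310.95996  85.28   ] [ 0.88116837 -0.08509476  0.092     ]
[293.5 207.5] [ 0.5785182  -0.04662285  0.092     ]
0.66 ((245.8533172607422, 178.97799682617188), (97.31133270263672, 8.208171844482422), 8.53076457977295)
[197.12717 175.81908] [0.65433605 0.19279575 0.056     ]
[198.34476 167.7017 ] [0.67483796 0.19031594 0.056     ]
[294.57947 182.13692] [ 0.64380596 -0.05177514  0.056     ]
[293.36188 190.25429] [ 0.6233074  -0.04903114  0.056     ]
```

View pics/c1.png

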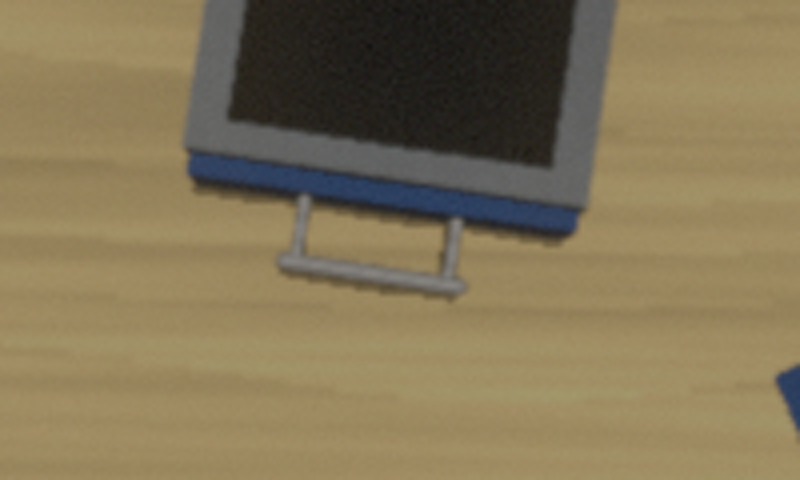

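The drawer is shut. In the top view the handle bar runs from about (220,196) to (266,202), the can is at (400,130) and the driver at (111,250). Next I compute the handle approach.

Run:
```python
from h import *
p=ctrl.get_image("top")
a=atz(p,220,195.75,.056);b=atz(p,266,202.25,.056);print(a,b,(a+b)/2,np.linalg.norm(a-b))
d=b-a;yaw=np.arctan2(d[1],d[0])+np.pi/2;print("cab yaw",yaw)
o=ctrl.get_obs();R=Rn.from_rotvec(o["tool_rot"]).as_matrix();print(R)
print("ang y",np.arctan2(R[1,1],R[0,1]),"turn",(yaw-np.arctan2(R[1,1],R[0,1])))
print((a+b)/2-o["tool_pos"], o["t"], ctrl.pinch_z)
```

```text
[0.60556521 0.13435629 0.056     ] [0.5917384  0.01903218 0.056     ] [0.59865181 0.07669424 0.056     ] 0.11615003686320396
cab yaw -0.11932565017037255
[[ 9.27989984e-01  3.72605140e-01 -4.20407754e-06]
 [ 3.72605140e-01 -9.27989983e-01  3.03143115e-05]
 [ 7.39392643e-06 -2.96978384e-05 -1.00000000e+00]]
ang y -1.1889815898790201 turn 1.0696559397086476
[ 0.36579306  0.65666574 -0.15419885] 1.2 0.0187
```

Request:
carry_out(series=[[0.54, 0.97, 0, 0, 0, 0.4, 0.5], [0.54, 0.97, 0, 0, 0, 0.4, 0.5], [0.54, 0.97, 0, 0, 0, 0.4, 0.5], [0.54, 0.97, 0, 0, 0, 0.4, 0.5], [0.54, 0.97, 0, 0, 0, 0.4, 0.5], [0.54, 0.97, 0, 0, 0, 0.4, 0.5], [0.54, 0.97, 0, 0, 0, 0.4, 0.5], [0.54, 0.97, 0, 0, 0, 0.4, 0.5], [0.54, 0.97, 0, 0, 0, 0.4, 0.5], [0.54, 0.97, 0, 0, 0, 0.4, 0.5], [0.54, 0.97, 0, 0, 0, 0.4, 0.5], [0.54, 0.97, 0, 0, 0, 0.4, 0.5]])

```text
t: 2.4
tool_pos: [0.3953, -0.288, 0.2104]
tool_rot: [2.853, 1.314, 0.0]
contact_force: [0.7, -0.4, 0.1]
opening: 0.0431
```

Request:
carry_out(series=[[0.54, 0.97, 0, 0, 0, 0.4, 0.5], [0.54, 0.97, 0, 0, 0, 0.4, 0.5], [0.54, 0.97, 0, 0, 0, 0.4, 0.5], [0.54, 0.97, 0, 0, 0, 0.4, 0.5], [0.54, 0.97, 0, 0, 0, 0.4, 0.4], [0.54, 0.97, 0, 0, 0, 0.4, 0.4], [0.54, 0.97, 0, 0, 0, 0.4, 0.4], [0.54, 0.97, 0, 0, 0, 0.4, 0.4], [0.54, 0.97, 0, 0, 0, 0.4, 0.4], [0.54, 0.97, 0, 0, 0, 0.4, 0.4], [0.54, 0.97, 0, 0, 0, 0.4, 0.4], [0.54, 0.97, 0, 0, 0, 0.4, 0.4]])

```text
t: 3.6
tool_pos: [0.5574, 0.0031, 0.2103]
tool_rot: [2.459, 1.955, 0.0]
contact_force: [-0.3, 0.2, -0.4]
opening: 0.034
```

Request:
carry_out(series=[[0.54, 0.97, 0, 0, 0, 0.4, 0.4], [0.54, 0.97, 0, 0, 0, 0.4, 0.4], [0.54, 0.97, 0, 0, 0, 0.3, 0.4], [0, 0, 0, 0, 0, 0, 0.4], [0, 0, 0, 0, 0, 0, 0.4]])

```text
t: 4.1
tool_pos: [0.5972, 0.0749, 0.21]
tool_rot: [-2.349, -2.086, 0.001]
contact_force: [0.0, -0.6, 0.1]
opening: 0.0343
```

Run:
```python
from h import *
p=ctrl.get_image("top")
o=ctrl.get_obs();R=Rn.from_rotvec(o["tool_rot"]).as_matrix();print(o["tool_pos"],o["opening"],"ang y",np.arctan2(R[1,1],R[0,1]),R[:,2],o["t"])
save(p,"c2")
```

```text
[0.59708461 0.07439159 0.21003593] 0.03433417867890407 ang y -0.11928197135994928 [-5.13821031e-04 -4.37569442e-04 -9.99999772e-01] 4.15
```

View pics/c2.png

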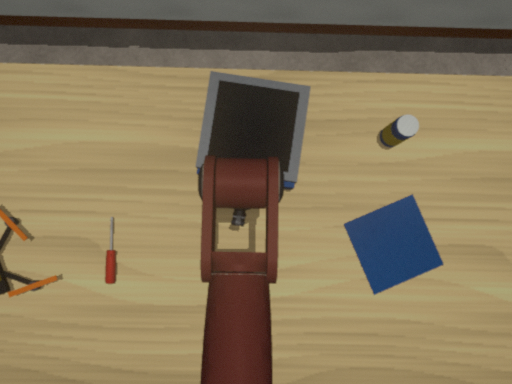

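The arm covers the handle in this view, so I go down on the measured position and watch the force.

Request:
carry_out(series=[[0.05, 0.08, -1, 0, 0, 0, 0.4], [0, 0, -1, 0, 0, 0, 0.4], [0, 0, -1, 0, 0, 0, 0.4], [0, 0, -1, 0, 0, 0, 0.4], [0, 0, -0.7, 0, 0, 0, 0.4], [0, 0, -0.7, 0, 0, 0, 0.4], [0, 0, -0.7, 0, 0, 0, 0.4], [0, 0, -0.7, 0, 0, 0, 0.4], [0, 0, 0, 0, 0, 0, 0.4]])

```text
t: 5.05
tool_pos: [0.5963, 0.076, 0.0375]
tool_rot: [-2.348, -2.082, 0.006]
contact_force: [-0.1, 0.1, -0.5]
opening: 0.0341
```

Run:
```python
from h import *
p=ctrl.get_image("scene")
cv2.imwrite("pics/c3.png",cv2.resize(p["frame"][110:260,170:370],None,fx=4,fy=4,interpolation=cv2.INTER_CUBIC))
```

```text
(no output)
```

View pics/c3.png

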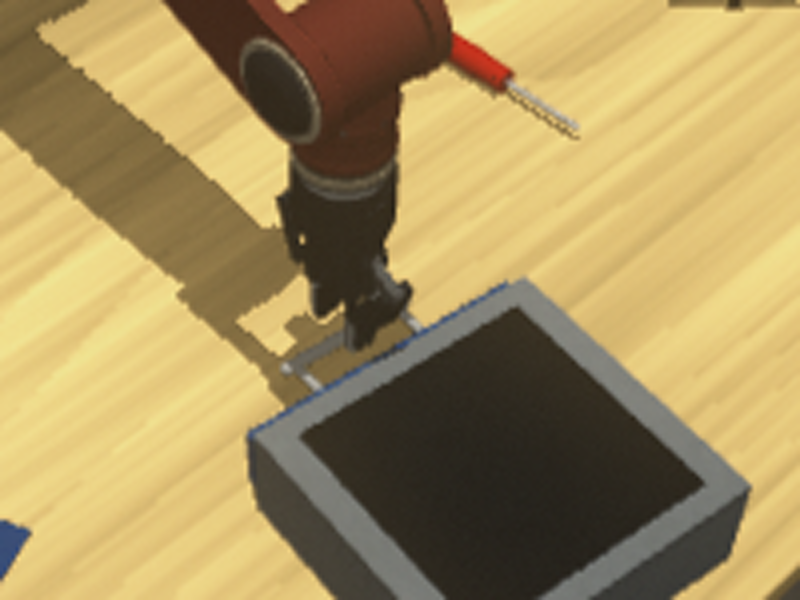

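One finger is in the gap behind the bar, near (370,330) in the crop. I close on it and start pulling.

Request:
carry_out(series=[[0, 0, 0, 0, 0, 0, 0], [0, 0, 0, 0, 0, 0, 0], [0, 0, 0, 0, 0, 0, 0], [0, 0, 0, 0, 0, 0, 0], [-0.4, 0.05, 0, 0, 0, 0, 0], [-0.6, 0.07, 0, 0, 0, 0, 0], [-0.8, 0.1, 0, 0, 0, 0, 0], [-0.8, 0.1, 0, 0, 0, 0, 0], [-0.8, 0.1, 0, 0, 0, 0, 0], [-0.8, 0.1, 0, 0, 0, 0, 0], [-0.8, 0.1, 0, 0, 0, 0, 0], [-0.8, 0.1, 0, 0, 0, 0, 0]], grip_force=40)

```text
t: 6.3
tool_pos: [0.4521, 0.0949, 0.04]
tool_rot: [-2.349, -2.085, 0.0]
contact_force: [0.1, 0.4, -0.4]
opening: -0.0
```

Run:
```python
from h import *
p=ctrl.get_image("scene")
cv2.imwrite("pics/c4.png",cv2.resize(p["frame"][110:260,170:370],None,fx=4,fy=4,interpolation=cv2.INTER_CUBIC))
```

```text
(no output)
```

View pics/c4.png

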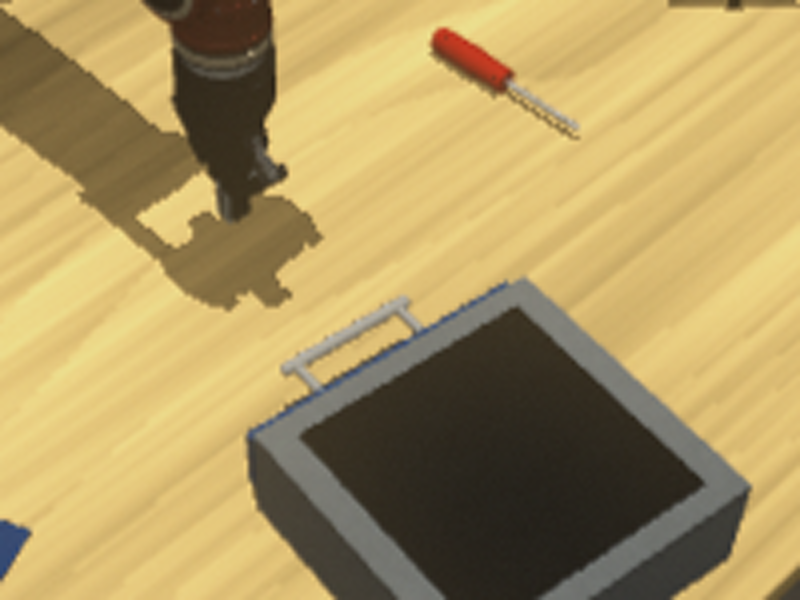

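The grip missed the bar. I triangulate the bar with both cameras and check where the gripper shows up in the pictures against its pose.

Run:
```python
from h import *
p=ctrl.get_image("scene");q=ctrl.get_image("top")
def tri(p,a,q,b):
    o1,d1=ray(p,*a);o2,d2=ray(q,*b);d1/=np.linalg.norm(d1);d2/=np.linalg.norm(d2)
    s=np.linalg.lstsq(np.stack([d1,-d2],1),o2-o1,rcond=None)[0];A=o1+d1*s[0];B=o2+d2*s[1];return (A+B)/2,np.linalg.norm(A-B)
a=(170+287/4,110+369/4);b=(170+405/4,110+301/4)
print(tri(p,a,q,(266,202.25)),tri(p,b,q,(220,195.75)))
print("scene at z", [atz(p,*v,.056) for v in (a,b)])
o=ctrl.get_obs()
for n,f in(("s",p),("t",q)):
    c=proj(f,o["tool_pos"]);print(n,c)
    for h in(0,.02,.06):cv2.circle(f["frame"],tuple(int(v) for v in proj(f,o["tool_pos"]+[0,0,h])),1,(0,0,255),-1)
    for X in((.5987,.0767,.056),(.6065,.0832,.056)):cv2.circle(f["frame"],tuple(int(round(v)) for v in proj(f,X)),1,(0,255,0),-1)
f=np.hstack([cv2.resize(p["frame"][120:220,190:290],None,fx=4,fy=4),cv2.resize(q["frame"][140:240,190:290],None,fx=4,fy=4)])
cv2.imwrite("pics/c5.png",f)
```

```text
(array([0.59242611, 0.01961537, 0.05387801]), np.float64(0.0017594734216508205)) (array([0.60553306, 0.13424324, 0.05047718]), np.float64(0.0011453954711756894))
scene at z [array([0.59426722, 0.0191663 , 0.056     ]), array([0.60840295, 0.1302833 , 0.056     ])]
s (np.float64(229.19921486829435), np.float64(167.96758742821328))
t (np.float64(234.5175703664793), np.float64(257.2201496953246))
```

View pics/c5.png

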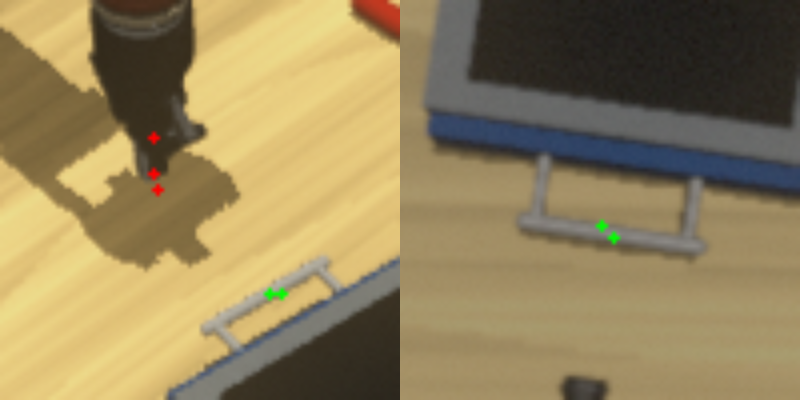

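Run:
```python
from h import *
p=ctrl.get_image("scene")
for z in(.037,.045,.06):
  for dx in(-.024,0,.024):
    c=proj(p,(.5963+dx,.076-dx*.12,z));print(z,dx,(np.array(c)-[170,110])*4)
print(p["fx"])
cv2.imwrite("pics/c6.png",cv2.resize(p["frame"][110:180,200:270],None,fx=8,fy=8,interpolation=cv2.INTER_NEAREST))
c=proj(p,ctrl.get_obs()["tool_pos"]);print((np.array(c)-[200,110])*8)
```

```text
0.037 -0.024 [324.61547119 326.43989121]
0.037 0 [343.47962644 345.67819638]
0.037 0.024 [362.69219004 365.2718202 ]
0.045 -0.024 [324.56186637 319.80066275]
0.045 0 [343.51174075 339.06586202]
0.045 0.024 [362.81322102 358.68851786]
0.06 -0.024 [324.46003757 307.18864772]
0.06 0 [343.57275311 326.50342617]
0.06 0.024 [363.04318972 346.17970759]
437.67531038894253
[235.1146412  464.57054314]
```

View pics/c6.png

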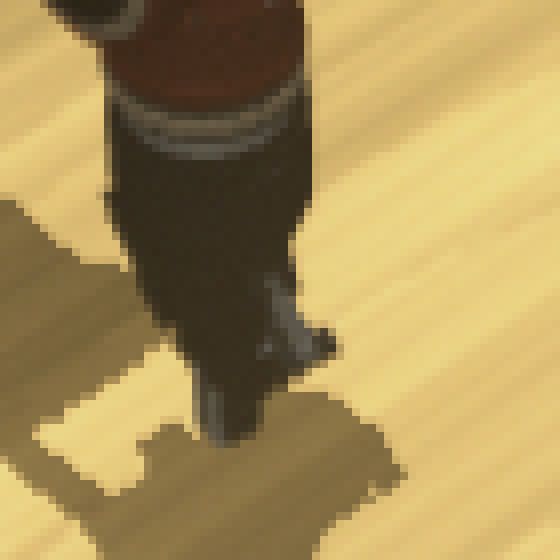

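The shut fingertips show about 3 px, roughly 13 mm, above the projected TCP, so they probably closed over the top of the bar. I retry about 14 mm deeper.

Request:
carry_out(series=[[0, 0, 1, 0, 0, 0, 0.42], [0, 0, 1, 0, 0, 0, 0.42], [0.9, -0.1, 1, 0, 0, 0, 0.42], [1, -0.12, 0, 0, 0, 0, 0.42], [1, -0.12, 0, 0, 0, 0, 0.42], [1, -0.13, 0, 0, 0, 0, 0.42], [1, -0.13, 0, 0, 0, 0, 0.42], [1, -0.13, 0, 0, 0, 0, 0.42], [0, 0, 0, 0, 0, 0, 0.42]])

```text
t: 7.4
tool_pos: [0.6044, 0.0757, 0.1154]
tool_rot: [2.35, 2.083, 0.002]
contact_force: [0.7, -0.4, -0.3]
opening: 0.036
```

Request:
carry_out(series=[[0, 0, -1, 0, 0, 0, 0.42], [0, 0, -1, 0, 0, 0, 0.42], [0, 0, -0.8, 0, 0, 0, 0.42], [0, 0, -0.8, 0, 0, 0, 0.42], [0, 0, 0, 0, 0, 0, 0.42]])

```text
t: 7.9
tool_pos: [0.5982, 0.0765, 0.0216]
tool_rot: [-2.346, -2.082, 0.008]
contact_force: [-1.3, -0.4, 0.1]
opening: 0.0356
```

Run:
```python
from h import *
p=ctrl.get_image("scene")
cv2.imwrite("pics/c7.png",cv2.resize(p["frame"][140:240,210:310],None,fx=6,fy=6,interpolation=cv2.INTER_CUBIC))
```

```text
(no output)
```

View pics/c7.png

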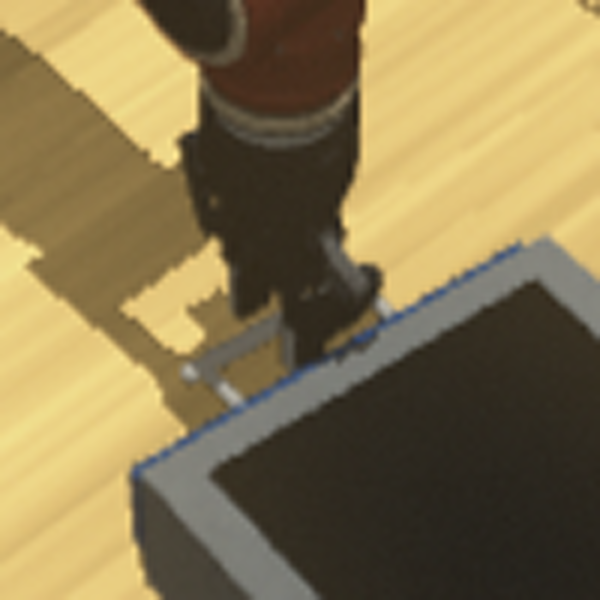

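The finger now clearly goes down behind the bar, near (300,345) in the crop. Closing.

Request:
carry_out(series=[[0, 0, 0, 0, 0, 0, 0], [0, 0, 0, 0, 0, 0, 0], [0, 0, 0, 0, 0, 0, 0], [0, 0, 0, 0, 0, 0, 0]], grip_force=50)

```text
t: 8.35
tool_pos: [0.6011, 0.0767, 0.027]
tool_rot: [-2.349, -2.085, 0.0]
contact_force: [-4.6, 0.4, 5.0]
opening: 0.0094
```

Request:
carry_out(series=[[-0.4, 0.05, 0, 0, 0, 0, 0], [-0.7, 0.08, 0, 0, 0, 0, 0], [-0.8, 0.1, 0, 0, 0, 0, 0], [-0.8, 0.1, 0, 0, 0, 0, 0], [-0.8, 0.1, 0, 0, 0, 0, 0], [-0.8, 0.1, 0, 0, 0, 0, 0], [-0.8, 0.1, 0, 0, 0, 0, 0], [-0.8, 0.1, 0, 0, 0, 0, 0], [-0.8, 0.1, 0, 0, 0, 0, 0]])

```text
t: 9.25
tool_pos: [0.4347, 0.098, 0.027]
tool_rot: [2.348, 2.083, 0.008]
contact_force: [1.5, 2.8, 4.9]
opening: 0.0089
```

Request:
carry_out(series=[[-0.3, 0.04, 0, 0, 0, 0, 0], [-0.3, 0.04, 0, 0, 0, 0, 0], [-0.3, 0.04, 0, 0, 0, 0, 0], [-0.15, 0.02, 0, 0, 0, 0, 0], [0, 0, 0, 0, 0, 0, 0]])

```text
t: 9.75
tool_pos: [0.4128, 0.1008, 0.0271]
tool_rot: [2.342, 2.078, 0.019]
contact_force: [17.2, 1.2, -7.1]
opening: 0.0087
```

The 17 N shows the drawer is at its stop. I release, go up, and step aside to see.

Request:
carry_out(series=[[0.1, 0, 0, 0, 0, 0, 0.4], [0, 0, 0, 0, 0, 0, 0.4], [0, 0, 0, 0, 0, 0, 0.4], [0, 0, 0.8, 0, 0, 0, 0.4], [0, 0, 1, 0, 0, 0, 0.4], [0, 0, 1, 0, 0, -1, 0.4], [0, 0, 1, 0, 0, -1, 0.4], [0, -1, 1, 0, 0, -1, 0.4], [0, -1, 1, 0, 0, -1, 0.4], [0, -1, 1, 0, 0, -1, 0.4], [0, -1, 0, 0, 0, -1, 0.4], [0, -1, 0, 0, 0, -1, 0.4]])

```text
t: 10.95
tool_pos: [0.4098, -0.0253, 0.196]
tool_rot: [2.924, 1.147, 0.001]
contact_force: [0.9, -1.0, -0.9]
opening: 0.0341
```

Request:
carry_out(series=[[0, -1, 0, 0, 0, 0, 0.3], [0, -1, 0, 0, 0, 0, 0.3], [0, -1, 0, 0, 0, 0, 0.3], [0, -1, 0, 0, 0, 0, 0.3], [0, -1, 0, 0, 0, 0, 0.3], [0, 0, 0, 0, 0, 0, 0.3]])

```text
t: 11.55
tool_pos: [0.4091, -0.151, 0.1945]
tool_rot: [-2.923, -1.148, 0.003]
contact_force: [-0.2, 0.6, -0.6]
opening: 0.0257
```

Run:
```python
from h import *
o=ctrl.get_obs();R=Rn.from_rotvec(o["tool_rot"]).as_matrix();print(o["tool_pos"],o["opening"],"ang y",np.arctan2(R[1,1],R[0,1]),R[:,2],o["t"],o["contact_force"])
S={}
for n in("scene","top"):
    p=ctrl.get_image(n);S[n]=p
    for nm,z in(("cabinet",0),("drawer_handle",.056),("lower_tray",.018),("upper_tray",.044),("tab_top",.08),("clip",.058)):
        for m in ctrl.mark_of(p,nm)[:2]:
            c=px(m);print(n,nm,round(m["p"],2),np.round(c,1),np.round(atz(p,*c,z),4))
f=np.hstack([cv2.resize(S["scene"]["frame"][120:260,180:320],(400,400),interpolation=cv2.INTER_CUBIC),cv2.resize(S["top"]["frame"][130:270,180:320],(400,400),interpolation=cv2.INTER_CUBIC)])
cv2.imwrite("pics/c8.png",f); save(S["scene"],"s8");save(S["top"],"t8")
```

```text
[ 0.40908711 -0.15100811  0.19451519] 0.02569348076713461 ang y -0.8223774232566776 [-1.90517144e-03  1.02962676e-04 -9.99998180e-01] 11.55 [-0.21498676  0.62474567 -0.5889259 ]
scene cabinet 0.85 [268.2 218.3] [0.6629 0.0641 0.    ]
scene cabinet 0.46 [253.3 195.8] [0.5671 0.093  0.    ]
scene drawer_handle 0.86 [222.1 158.3] [0.4161 0.0976 0.056 ]
scene drawer_handle 0.39 [255.9 192.3] [0.5959 0.0765 0.056 ]
scene upper_tray 0.73 [253.8 196.4] [0.596  0.0675 0.044 ]
scene tab_top 0.77 [233.3 186.4] [0.5464 0.0298 0.08  ]
scene clip 0.61 [226.8 199.7] [ 0.5573 -0.0075  0.058 ]
top cabinet 0.81 [247.2 176.8] [0.6605 0.0675 0.    ]
top drawer_handle 0.8 [231.7 273. ] [0.4146 0.1007 0.056 ]
top upper_tray 0.68 [110.6 253.9] [0.455  0.4042 0.044 ]
top upper_tray 0.58 [240.2 199.8] [0.5972 0.0839 0.044 ]
top tab_top 0.93 [261.5 218.5] [0.5505 0.0303 0.08  ]
top clip 0.94 [272.7 216.2] [0.5572 0.0018 0.058 ]
```

View pics/c8.png

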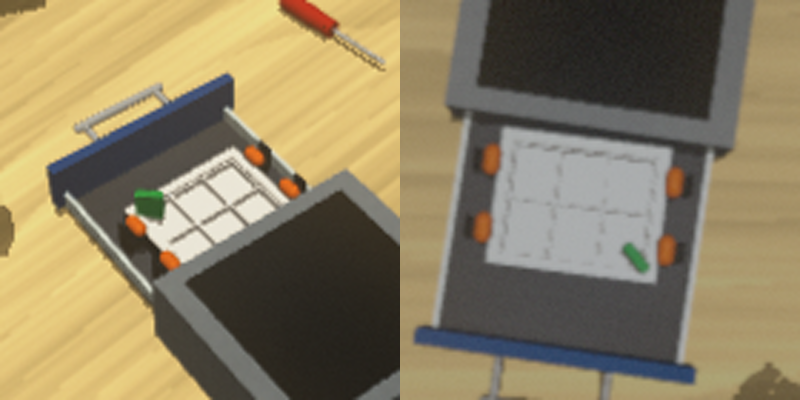

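Both views show the drawer open, the white tray snapped in by four orange clips, and the green tab front right at about (262,220) in the top picture. I measure its centre and yaw next.

Run:
```python
from h import *
p=ctrl.get_image("scene");q=ctrl.get_image("top")
def green(p,x0,x1,y0,y1):
    h=cv2.cvtColor(p["frame"],cv2.COLOR_BGR2HSV);m=np.zeros(h.shape[:2],np.uint8)
    m[y0:y1,x0:x1]=cv2.inRange(h,(40,80,30),(85,255,255))[y0:y1,x0:x1]
    c=max(cv2.findContours(m,0,1)[0],key=cv2.contourArea);return cv2.minAreaRect(c),cv2.boundingRect(c)
print("scene",green(p,180,320,120,260));g=green(q,180,320,130,270);print("top",g)
for v in cv2.boxPoints(g[0]): print(atz(q,*v,.08))
print("c .07",atz(q,*g[0][0],.07),atz(q,*g[0][0],.078))
def tri(p,a,q,b):
    o1,d1=ray(p,*a);o2,d2=ray(q,*b);d1/=np.linalg.norm(d1);d2/=np.linalg.norm(d2)
    s=np.linalg.lstsq(np.stack([d1,-d2],1),o2-o1,rcond=None)[0];A=o1+d1*s[0];B=o2+d2*s[1];return (A+B)/2,np.linalg.norm(A-B)
mp=px(ctrl.mark_of(p,"tab_top")[0]);mq=px(ctrl.mark_of(q,"tab_top")[0]);print("tri",tri(p,mp,q,mq))
# white tray
f=q["frame"].astype(int);m=(f.min(2)>110)&(f.max(2)-f.min(2)<30)
M=np.zeros(m.shape,np.uint8);M[165:235,205:280]=m[165:235,205:280]
M=cv2.morphologyEx(M,cv2.MORPH_CLOSE,np.ones((5,5)));M=cv2.morphologyEx(M,cv2.MORPH_OPEN,np.ones((5,5)))
c=max(cv2.findContours(M,0,1)[0],key=cv2.contourArea);r=cv2.minAreaRect(c);print(r)
P=[atz(q,*v,.048) for v in cv2.boxPoints(r)];print(np.round(P,4),np.mean(P,0))
m=px(ctrl.mark_of(q,"mat")[0]);print("mat",atz(q,*m,0.0))
k=(M>0)
d=q["frame"].copy();cv2.drawContours(d,[cv2.boxPoints(r).astype(int)],0,(0,0,255),1);cv2.imwrite("pics/c9.png",cv2.resize(d[130:270,180:320],(560,560),interpolation=cv2.INTER_CUBIC))
```

```text
scene (((231.5, 190.5), (9.0, 9.0), 90.0), (227, 186, 10, 10))
top (((262.07318115234375, 219.84144592285156), (10.151294708251953, 3.1234753131866455), 51.34019470214844), (259, 215, 8, 10))
[0.5542867  0.03962317 0.08      ]
[0.55918214 0.0337491  0.08      ]
[0.54012906 0.01785719 0.08      ]
[0.53524379 0.02373189 0.08      ]
c .07 [0.54736287 0.02843088 0.07      ] [0.54723757 0.02867632 0.078     ]
tri (array([0.54451879, 0.02815646, 0.07811083]), np.float64(0.006979018008602816))
((242.20001220703125, 201.40000915527344), (60.52894592285156, 48.1254768371582), 7.125016689300537)
[[ 0.5408  0.1603  0.048 ]
 [ 0.6614  0.1484  0.048 ]
 [ 0.6457 -0.0035  0.048 ]
 [ 0.525   0.0093  0.048 ]] [0.59321125 0.0786106  0.048     ]
mat [ 0.49741525 -0.32124584  0.        ]
```

View pics/c9.png

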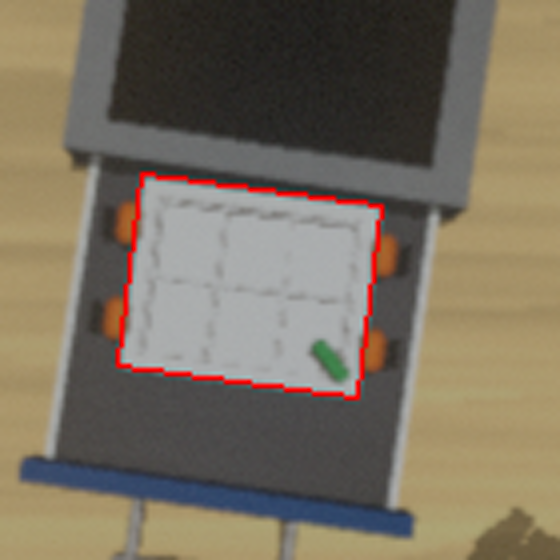

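Tray centre is about (0.593, 0.079), yaw about -0.10, and the tab is at (0.5475, 0.028). Before descending I check the fingertip height against the pictures again.

Run:
```python
from h import *
p=ctrl.get_image("scene");q=ctrl.get_image("top")
o=ctrl.get_obs();R=Rn.from_rotvec(o["tool_rot"]).as_matrix();T=np.array(o["tool_pos"])
out=[]
for f in(p,q):
    c=np.array(proj(f,T));x,y=[int(v)-28 for v in c]
    im=cv2.resize(f["frame"][y:y+50,x:x+50],(400,400),interpolation=cv2.INTER_NEAREST)
    for h in(0,.013,.026,.052):
        for s in(-1,0,1):
            u=(np.array(proj(f,T-R[:,2]*h+R[:,1]*s*.013))-[x,y])*8;cv2.circle(im,tuple(int(v) for v in u),3,[(0,0,255),(0,255,0),(255,0,0),(255,255,0)][[0,.013,.026,.052].index(h)],-1)
    out.append(im)
cv2.imwrite("pics/c10.png",np.hstack(out))
```

```text
(no output)
```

View pics/c10.png

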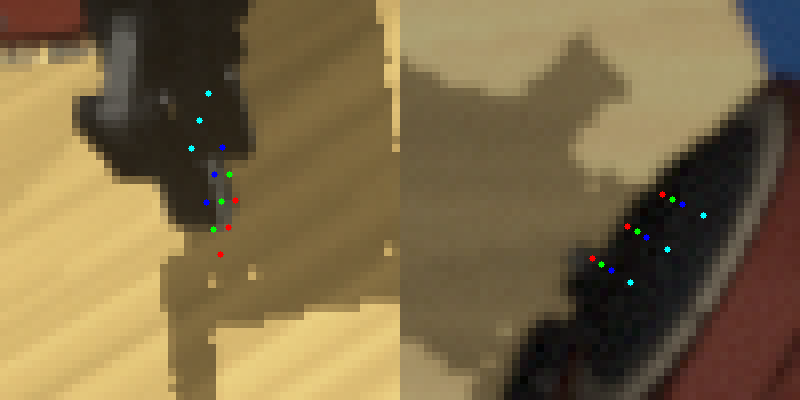

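The fingertips again show about 12 mm higher than the reported TCP, which also fits the bar grip. So a reported z of about 0.052 puts the tips just above the clip tops, on the upper half of the tab. Moving over the tab now.

Request:
carry_out(series=[[0.5, 0.7, 0, 0, 0, -0.1, 0.3], [0.7, 0.9, 0, 0, 0, -0.1, 0.3], [0.7, 0.9, 0, 0, 0, -0.1, 0.3], [0.7, 0.9, 0, 0, 0, -0.1, 0.3], [0.7, 0.9, 0, 0, 0, -0.1, 0.3], [0.7, 0.9, 0, 0, 0, -0.1, 0.3], [0.7, 0.9, -0.5, 0, 0, 0, 0.3], [0.5, 0.7, -1, 0, 0, 0, 0.3], [0.3, 0.3, -1, 0, 0, 0, 0.3], [0, 0, -0.5, 0, 0, 0, 0.3], [0, 0, 0, 0, 0, 0, 0.3], [0, 0, 0, 0, 0, 0, 0.3]])

```text
t: 13.8
tool_pos: [0.5474, 0.0277, 0.1208]
tool_rot: [2.956, 1.064, 0.001]
contact_force: [-0.1, 1.4, 0.2]
opening: 0.0257
```

Run:
```python
from h import *
p=ctrl.get_image("scene")
o=ctrl.get_obs();R=Rn.from_rotvec(o["tool_rot"]).as_matrix();print(o["tool_pos"],o["opening"],"ang y",np.arctan2(R[1,1],R[0,1]),R[:,2],o["t"],o["contact_force"])
cv2.imwrite("pics/c11.png",cv2.resize(p["frame"][140:220,190:290],None,fx=8,fy=7,interpolation=cv2.INTER_CUBIC))
```

```text
[0.54794571 0.02761376 0.12162328] 0.025434200839457622 ang y -0.8797982404131867 [ 2.02020809e-03 -3.01519710e-04 -9.99997914e-01] 13.85 [-0.30618428  0.24976473  0.39346631]
```

View pics/c11.png

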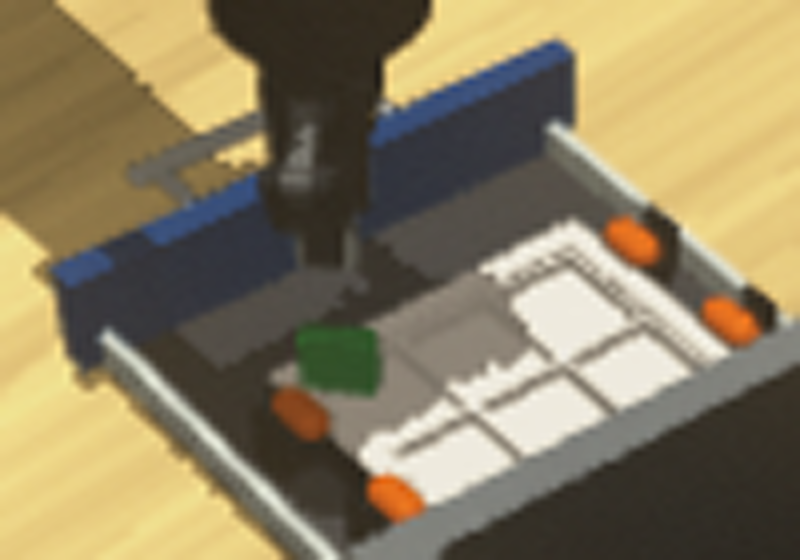

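The gripper is right over the tab, with tips at (330,265) and the tab top at (340,330) in the crop. Descending.

Request:
carry_out(series=[[0, 0, -0.9, 0, 0, 0, 0.3], [0, 0, -0.9, 0, 0, 0, 0.3], [0, 0, -0.4, 0, 0, 0, 0.3], [0, 0, -0.35, 0, 0, 0, 0.3], [0, 0, -0.25, 0, 0, 0, 0.3], [0, 0, 0, 0, 0, 0, 0.3], [0, 0, 0, 0, 0, 0, 0.3]])

```text
t: 14.55
tool_pos: [0.5479, 0.0282, 0.0509]
tool_rot: [2.955, 1.065, 0.002]
contact_force: [0.5, -0.3, 0.1]
opening: 0.0258
```

Run:
```python
from h import *
p=ctrl.get_image("scene")
o=ctrl.get_obs();print(o["tool_pos"],o["t"],o["contact_force"])
cv2.imwrite("pics/c12.png",cv2.resize(p["frame"][140:220,190:290],None,fx=8,fy=7,interpolation=cv2.INTER_CUBIC))
```

```text
[0.54806946 0.02822554 0.05112912] 14.6 [-0.1090202   0.12749395  0.09358145]
```

View pics/c12.png

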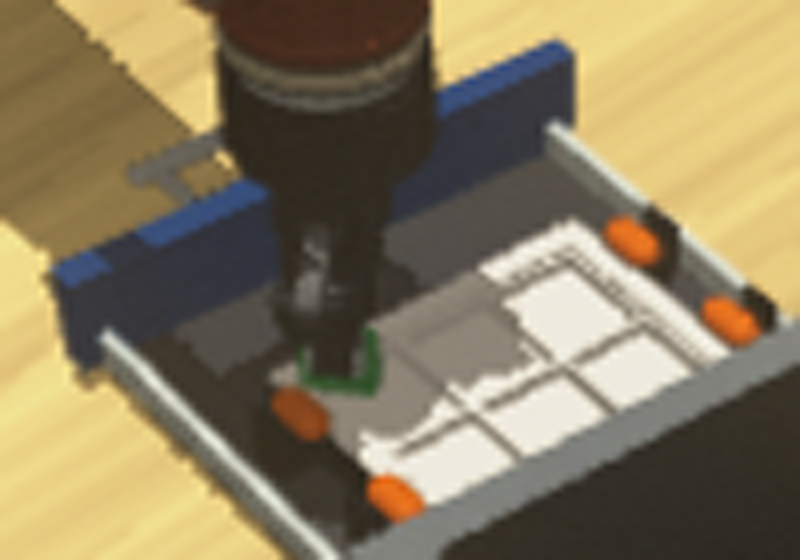

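The near finger stands in front of the tab's middle and nothing is touching. Closing on the tab.

Request:
carry_out(series=[[0, 0, 0, 0, 0, 0, 0], [0, 0, 0, 0, 0, 0, 0], [0, 0, 0, 0, 0, 0, 0], [0, 0, 0, 0, 0, 0, 0]], grip_force=80)

```text
t: 15.0
tool_pos: [0.5483, 0.0281, 0.0513]
tool_rot: [2.955, 1.065, 0.003]
contact_force: [0.5, -0.6, 4.8]
opening: 0.007
```

Gripped. Peel about the far corner: tilt 0.16 rad while raising the tab 26 mm.

Request:
carry_out(series=[[0.03, 0.02, 0.26, -0.25, 0.31, 0, 0], [0.04, 0.03, 0.26, -0.25, 0.31, 0, 0], [0.04, 0.03, 0.26, -0.25, 0.31, 0, 0], [0.05, 0.04, 0.26, -0.25, 0.31, 0, 0], [0, 0, 0, 0, 0, 0, 0], [0, 0, 0, 0, 0, 0, 0]])

```text
t: 15.6
tool_pos: [0.5513, 0.0306, 0.0758]
tool_rot: [2.898, 1.044, -0.232]
contact_force: [0.4, -4.4, 0.8]
opening: 0.0073
```

Run:
```python
from h import *
p=ctrl.get_image("scene")
o=ctrl.get_obs();R=Rn.from_rotvec(o["tool_rot"]).as_matrix();print(o["tool_pos"],R[:,2],o["opening"],o["t"],o["contact_force"],o["wrist_torque"])
cv2.imwrite("pics/c13.png",cv2.resize(p["frame"][140:220,190:290],None,fx=8,fy=7,interpolation=cv2.INTER_CUBIC))
```

```text
[0.55115562 0.03064395 0.07569724] [-0.12326022 -0.10000929 -0.98732217] 0.007063531832350161 15.65 [ 0.45921526 -4.19894896  0.85055102] [-0.73630551 -0.2553804  -0.14367631]
```

View pics/c13.png

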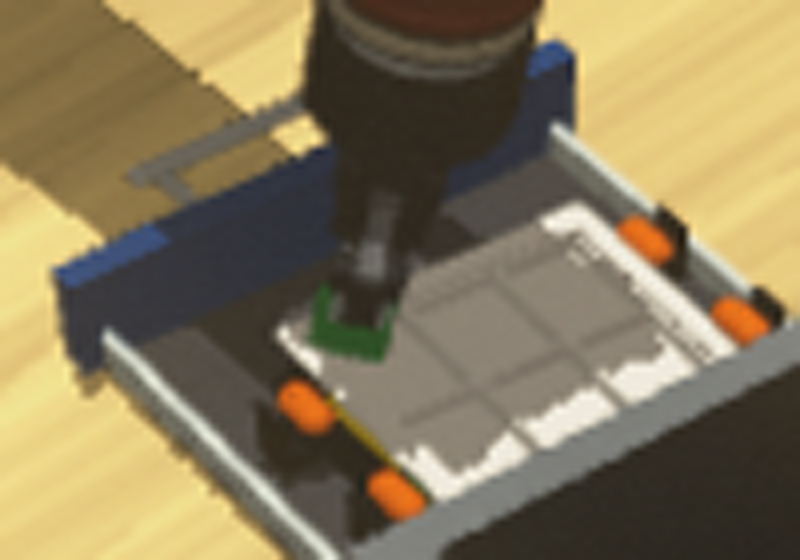

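The right side is up (yellow packs show under the edge near (360,430)) and the far corner is down. I go slightly further, hold, and check the black tray before peeling on.

Request:
carry_out(series=[[0.03, 0, 0.12, -0.13, 0.15, 0, 0], [0, 0, 0, 0, 0, 0, 0], [0.03, 0.01, 0.16, -0.16, 0.2, 0, 0], [0.03, 0.01, 0.18, -0.19, 0.23, 0, 0], [0.03, 0.01, 0.18, -0.19, 0.23, 0, 0], [0.03, 0.01, 0.18, -0.19, 0.23, 0, 0], [0, 0, 0, 0, 0, 0, 0]])

```text
t: 16.35
tool_pos: [0.5556, 0.0329, 0.097]
tool_rot: [2.836, 1.023, -0.421]
contact_force: [0.1, -3.0, 0.5]
opening: 0.0073
```

Run:
```python
from h import *
p=ctrl.get_image("scene")
o=ctrl.get_obs();R=Rn.from_rotvec(o["tool_rot"]).as_matrix();print(o["tool_pos"],R[:,2],o["opening"],o["t"],o["contact_force"],o["wrist_torque"])
cv2.imwrite("pics/c14.png",cv2.resize(p["frame"][140:220,190:290],None,fx=8,fy=7,interpolation=cv2.INTER_CUBIC))
```

```text
[0.55535953 0.0327498  0.09666828] [-0.22446299 -0.18278426 -0.95718665] 0.007184346325326017 16.4 [ 1.06169557 -3.82213043  0.39325773] [-0.35533118 -0.2047308  -0.05750627]
```

View pics/c14.png

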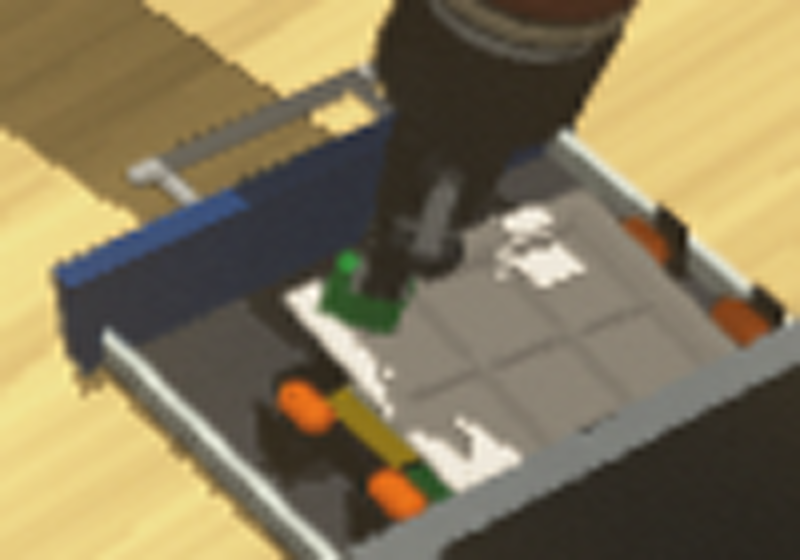

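Tilt is now about 0.29 rad, the black tray is flat, and the right clips and front-left clip are free. I tilt a little more, easing right away from the left clips, then lift.

Request:
carry_out(series=[[0.02, -0.08, 0.2, -0.19, 0.23, 0, 0], [0.02, -0.08, 0.2, -0.19, 0.23, 0, 0], [0.02, -0.08, 0.2, -0.19, 0.23, 0, 0], [0, -0.06, 0.2, -0.13, 0.15, 0, 0], [0, 0, 0, 0, 0, 0, 0]])

```text
t: 16.9
tool_pos: [0.5565, 0.0255, 0.1166]
tool_rot: [2.779, 1.002, -0.57]
contact_force: [-1.3, 0.4, -0.5]
opening: 0.0071
```

Run:
```python
from h import *
p=ctrl.get_image("scene")
o=ctrl.get_obs();R=Rn.from_rotvec(o["tool_rot"]).as_matrix();print(o["tool_pos"],R[:,2],o["opening"],o["t"],o["contact_force"],o["wrist_torque"])
cv2.imwrite("pics/c15.png",cv2.resize(p["frame"][140:220,190:290],None,fx=8,fy=7,interpolation=cv2.INTER_CUBIC))
```

```text
[0.55633394 0.02535411 0.11637154] [-0.30398784 -0.24780434 -0.91988282] 0.007126458256349147 16.95 [ 0.77318157  0.1521782  -0.93743245] [ 0.11579822 -0.15044885 -0.0287935 ]
```

View pics/c15.png

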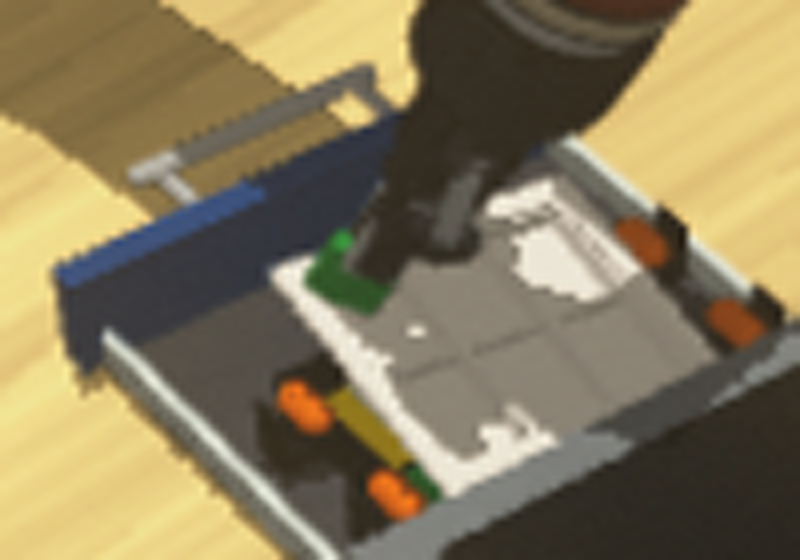

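The force is now just the tray's weight of about 0.9 N, and all four clips show free. Lifting away from the cabinet.

Request:
carry_out(series=[[-0.3, -0.05, 0.3, 0, 0, 0, 0], [-0.5, 0, 0.5, 0, 0, 0, 0], [-0.5, 0, 0.7, 0, 0, 0, 0], [-0.4, 0, 0.8, 0, 0, 0, 0], [-0.4, 0, 0.8, 0, 0, 0, 0], [-0.2, 0, 0.8, 0, 0, 0, 0], [0, 0, 0.4, 0, 0, 0, 0], [0, 0, 0, 0, 0, 0, 0]])

```text
t: 17.75
tool_pos: [0.4998, 0.0235, 0.2261]
tool_rot: [2.779, 1.0, -0.563]
contact_force: [-0.1, 0.8, -0.8]
opening: 0.0071
```

Run:
```python
from h import *
p=ctrl.get_image("scene");q=ctrl.get_image("top")
o=ctrl.get_obs();print(o["tool_pos"],o["opening"],o["t"],o["contact_force"])
cv2.imwrite("pics/c16.png",np.hstack([cv2.resize(p["frame"][80:260,140:340],(400,360)),cv2.resize(q["frame"][130:310,160:360],(400,360))]))
for m in ctrl.mark_of(q,"mat")[:1]: print(atz(q,*px(m),0))
```

```text
[0.49891099 0.02351531 0.223618  ] 0.006942555174861422 17.85 [ 0.20364506  0.369123   -1.23104792]
[ 0.50056169 -0.31841194  0.        ]
```

View pics/c16.png

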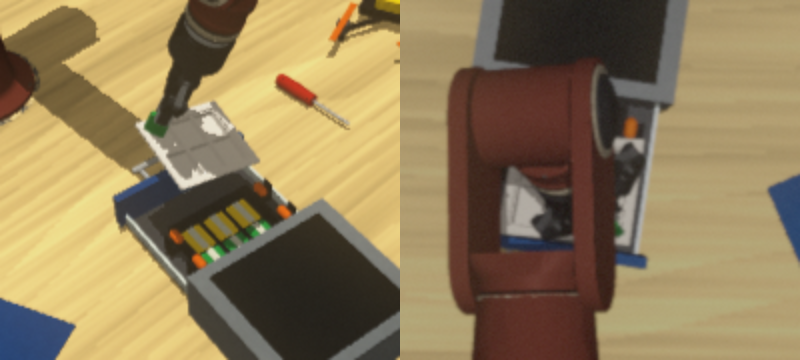

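The white tray is in the gripper, tilted, and the black tray with its packs lies in the open drawer. Carrying it to the mat while levelling.

Request:
carry_out(series=[[-0.1, -0.3, 0, 0.15, -0.2, 0, 0], [-0.1, -0.6, 0, 0.25, -0.31, 0, 0], [-0.1, -0.8, 0, 0.25, -0.31, 0, 0], [-0.1, -0.8, 0, 0.25, -0.31, 0, 0], [-0.1, -0.8, 0, 0.25, -0.31, 0, 0], [-0.1, -0.8, 0, 0.25, -0.31, 0, 0], [-0.1, -0.8, 0, 0.25, -0.31, 0, 0], [-0.1, -0.8, 0, 0.25, -0.31, 0, 0], [-0.1, -0.8, 0, 0.25, -0.31, 0, 0], [-0.1, -0.8, 0, 0.25, -0.31, 0, 0], [-0.1, -0.8, 0, 0.15, -0.2, 0, 0], [-0.1, -0.8, 0, 0, 0, 0, 0]])

```text
t: 19.1
tool_pos: [0.4677, -0.2005, 0.2233]
tool_rot: [2.955, 1.06, 0.009]
contact_force: [-0.8, 0.5, -0.2]
opening: 0.0072
```

Request:
carry_out(series=[[-0.1, -0.8, 0, 0, 0, 0, 0], [-0.1, -0.8, 0, 0, 0, 0, 0], [-0.1, -0.8, 0, 0, 0, 0, 0], [-0.1, -0.8, 0, 0, 0, 0, 0], [-0.1, -0.8, 0, 0, 0, 0, 0], [-0.1, -0.8, 0, 0, 0, 0, 0], [-0.1, -0.8, 0, 0, 0, 0, 0], [-0.1, -0.6, 0, 0, 0, 0, 0], [0, -0.4, 0, 0, 0, 0, 0], [0, -0.2, 0, 0, 0, 0, 0], [0, 0, 0, 0, 0, 0, 0], [0, 0, 0, 0, 0, 0, 0]])

```text
t: 20.3
tool_pos: [0.4493, -0.3685, 0.2242]
tool_rot: [2.953, 1.063, 0.01]
contact_force: [0.3, 0.7, -1.0]
opening: 0.0074
```

```bash
cat > look.py <<'E'
from h import *
import sys
p=ctrl.get_image("scene");q=ctrl.get_image("top")
o=ctrl.get_obs();R=Rn.from_rotvec(o["tool_rot"]).as_matrix();print(o["tool_pos"],R[:,2],np.arctan2(R[1,1],R[0,1]),o["opening"],o["t"],o["contact_force"])
cv2.imwrite("pics/%s.png"%sys.argv[1],np.hstack([cv2.resize(p["frame"][100:340,30:270],(400,400)),cv2.resize(q["frame"][130:330,300:500],(400,400))]))
for n,f in(("s",p),("t",q)):
  for nm,z in(("mat",0),("upper_tray",.205),("tab_top",.241),("drawer_handle",.056)):
    for m in ctrl.mark_of(f,nm)[:1]: print(n,nm,m["p"],px(m),atz(f,*px(m),z))
E
python3 look.py c17
```

```text
[ 0.44934197 -0.3683881   0.2242756 ] [ 6.96085707e-03 -7.23439467e-04 -9.99975511e-01] -0.879517053000605 0.006610470290112518 20.4 [-0.15026399 -0.11136563 -0.37834364]
s mat 0.73 (132.608, 255.7824) [ 0.4873571  -0.30891549  0.        ]
s upper_tray 0.98 (112.1792, 212.8896) [ 0.48344734 -0.31511322  0.205     ]
s tab_top 0.86 (79.9232, 202.7904) [ 0.43197894 -0.36322475  0.241     ]
s drawer_handle 0.66 (224.2048, 159.3984) [0.42462712 0.0991748  0.056     ]
t mat 0.65 (390.2976, 245.18399999999997) [ 0.48919547 -0.31023997  0.        ]
t upper_tray 0.55 (426.3936, 248.71680000000003) [ 0.48942508 -0.32905275  0.205     ]
t tab_top 0.84 (454.1952, 268.3008) [ 0.45066905 -0.37478105  0.241     ]
t drawer_handle 0.91 (231.0144, 273.408) [0.41351393 0.1023413  0.056     ]
```

View pics/c17.png

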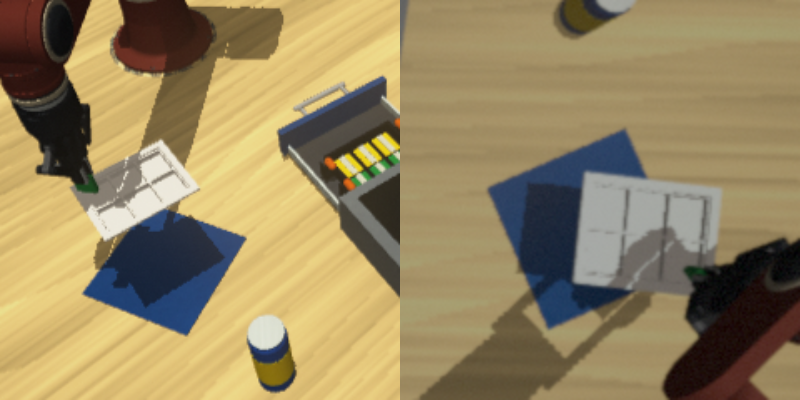

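Run:
```python
from h import *
p=ctrl.get_image("scene");q=ctrl.get_image("top")
def tri(a,b):
    o1,d1=ray(p,*a);o2,d2=ray(q,*b);d1/=np.linalg.norm(d1);d2/=np.linalg.norm(d2)
    s=np.linalg.lstsq(np.stack([d1,-d2],1),o2-o1,rcond=None)[0];A=o1+d1*s[0];B=o2+d2*s[1];return (A+B)/2,np.linalg.norm(A-B)
S=lambda x,y:(30+x*.6,100+y*.6)
T=lambda x,y:(300+(x-400)/2,130+y/2)
A,B,C=[tri(S(*a),T(*b)) for a,b in(((199,190),(586,172)),((105,240),(722,187)),((165,140),(574,283)))]
print(A,B,C)
A,B,C=A[0],B[0],C[0];n=np.cross(A-C,A-B);n/=np.linalg.norm(n);print("normal",n,"centre",(B+C)/2,np.linalg.norm(A-B),np.linalg.norm(A-C))
```

```text
(array([ 0.55887429, -0.2528917 ,  0.21503779]), np.float64(0.0015217020423364273)) (array([ 0.5453636 , -0.39930169,  0.22180427]), np.float64(0.002098711370855792)) (array([ 0.44067623, -0.23693003,  0.21729764]), np.float64(0.004681022343893594))
normal [0.02501614 0.04384857 0.99872494] centre [ 0.49301991 -0.31811586  0.21955095] 0.14718766715410542 0.11929234132832749
```

The tray is level within 0.05 rad, centred at (0.493, -0.318), at 0.22 m. I lower it a little and let it settle.

Request:
carry_out(series=[[0, 0.1, -0.3, 0, 0, 0, 0], [0, 0.1, -0.4, 0, 0, 0, 0], [0, 0, -0.1, 0, 0, 0, 0], [0, 0, 0, 0, 0, 0, 0], [0, 0, 0, 0, 0, 0, 0], [0, 0, 0, 0, 0, 0, 0], [0, 0, 0, 0, 0, 0, 0], [0, 0, 0, 0, 0, 0, 0]])

```text
t: 21.7
tool_pos: [0.4492, -0.3642, 0.2046]
tool_rot: [2.953, 1.062, 0.01]
contact_force: [0.2, 0.4, -0.7]
opening: 0.0069
```

```bash
python3 look.py c18
python3 - <<'E'
from h import *
p=ctrl.get_image("scene");save(p,"c19")
for nm in("spray_can","driver","lower_tray"):
  for m in ctrl.mark_of(p,nm)[:1]:print(nm,m["p"],px(m),atz(p,*px(m),0.018 if nm=="lower_tray" else 0))
o=ctrl.get_obs();print(o["dq"])
E
```

```text
[ 0.4491793  -0.3640988   0.20443115] [ 0.00710674 -0.00113154 -0.99997411] -0.8803880105299103 0.007264142353203731 21.8 [ 0.4382518   0.53858588 -0.70753617]
s mat 0.95 (130.5088, 259.008) [ 0.4921926  -0.31922105  0.        ]
s upper_tray 0.74 (113.8176, 214.5024) [ 0.4906214 -0.3149198  0.205    ]
s tab_top 0.96 (84.8896, 211.3152) [ 0.463661   -0.36798686  0.241     ]
s drawer_handle 0.77 (224.9216, 158.39999999999998) [0.42286052 0.10384142 0.056     ]
t mat 0.94 (392.2944, 243.9936) [ 0.49239881 -0.31547501  0.        ]
t upper_tray 0.93 (419.8912, 247.18080000000003) [ 0.49249713 -0.31471637  0.205     ]
t tab_top 0.62 (448.8192, 269.6064) [ 0.44771011 -0.36332217  0.241     ]
t drawer_handle 0.67 (232.2944, 270.6048) [0.4204619  0.09933451 0.056     ]
spray_can 0.69 (195.8912, 322.7904) [ 0.76848925 -0.30522161  0.        ]
driver 0.57 (296.0896, 131.4816) [0.45738961 0.41443077 0.        ]
lower_tray 0.84 (251.392, 200.2944) [0.5866994  0.06600075 0.018     ]
[-0.00052359 -0.00034968  0.00027009 -0.00058999 -0.00100478 -0.00214566]
```

View pics/c19.png

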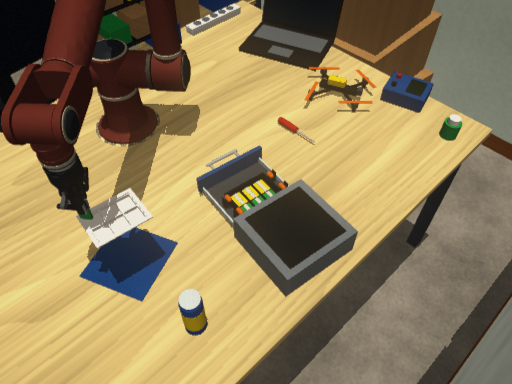

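The picture shows the white tray level over the mat at (118,218) and the drawer open with the black tray flat in it. The can at (193,312) and driver at (296,130) are unmoved. Handing in.

```bash
python3 -c "
from station import ctrl
print(ctrl.finish_job())"
```

```text
the job is handed in; nothing more can be done
None
```

I handed the job in at about 22 s. The white tray was held level over the blue mat, the drawer was open and the black tray was lying in it. No verdict came back.

- **Drawer:** The first grip on the handle missed; the fingers closed above the bar, because the fingertips sit about 12 mm higher than the reported tool point. A second try about 14 mm lower held. I pulled the drawer 190 mm until it met about 17 N at its stop.
- **Peel:** I raised the tab about 25 mm at 0.16 rad of tilt. I judged the opposite corner down and the black tray flat from the scene picture alone. I went on to 0.40 rad, by which point all four clips looked free and only the tray's weight, about 0.9 N, was left.
- **Final hold:**
  - **Tray position:** the tray's centre was at about (0.49, -0.315), within a few mm of the mat's middle, and about 0.20 m above the bench.
  - **Level and still:** it was level within about 0.05 rad when measured just before the last 20 mm lowering, and the arm was still. The fingers read 7 mm open on the 10 mm tab; the handle bar also read about 2 mm under its size.
  - **Can and driver:** neither had moved more than the measuring noise of about 1 cm.
- **Disagreement:** The last two camera readings of the handle put the drawer about 176–182 mm out, 6–8 mm less than just after opening. That is about the networks' error, and the front panel had not shifted in the pictures during the peel. The reading is still above the 170 mm needed.

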